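# Ready the ball bin and present the dished plate to its hopper

### The arm

A 6-joint arm with a two-finger parallel gripper is mounted at the origin on a cart in front of the work surface, level with it; the furniture and walls round the work are solid. World frame = base frame: x ahead of the robot, y to its left, z up, the work surface at z = 0. Lengths are in mm, angles in degrees, forces in N, time in s.
With the tool pointing down it reaches from about 350 to 975 mm from the base axis. Payload 17.4 kg.
Tool frame: the origin (TCP) lies at the very end of the fingers, on their centre line; the grasp point (between the pads) lies 19 mm behind it (ctrl.pinch_z is the distance from the TCP to the grasp point, in mm); z points along the fingers, y is the line along which they close (so a half turn about z gives the same grasp; the last joint's range is limited). The gripper opens to 85 mm and grips with 20 to 120 N. Pads are 22 mm wide; open, the fingers measure 114 mm over their backs; the gripper's body (76 mm by 85 mm) begins 54 mm behind the grasp point. The pads swing forward as they close: fully open they stand 13 mm farther back than shut.
Start: joints at [-70.462, 6.646, 82.598, -0, 90.757, -2.166], TCP at [249.61, -627.158, 231.303] pointing down, gripper open.
Joint ranges: [-162.19, 162.19], [-47.58, 125.68], [4.15, 143.07], [-65.23, 245.23], [0.69, 171.88], [-170.13, 170.13]. Speed limits (degrees/s): [108.29, 108.29, 127.2, 180, 180, 180].

### API

Orientations are given as a 3x3 rotation matrix whose columns are the frame's x, y, z axes.
In Python, from rig import ctrl gives the robot as it stands.
- The arm moves only by the shell command python3 -m inch 'ROWS' [OPENING] [FORCE]. ROWS is JSON, one flat list of numbers, 6 for each row, row after row: the shift along the tool's x, y, z in units of 50 mm (1.0 is 50 mm), then the turn, a rotation vector about the tool's x, y, z in units of 6 degrees (1.0 is 6 degrees). A call has 1 to 8 rows; each row is the pose to reach, as a shift and turn from the pose commanded when the call began, along the tool's axes at that moment; what a row does not reach only later rows make up. A row lasts 1/10 s, in which the tool goes at most 50 mm and 8.59 degrees, less where a joint would pass 70% of its speed; a pose out of reach is approached as far as the arm can. A call with a gripper value outside its range is refused whole. OPENING is the opening, from -1 (shut) to 1 (fully open), so that 0 is half open, set as the call begins (- or left out, the last holds). The fingers move at their own pace and stop on an object; FORCE is the grip in N (left out, the last holds). Time passes only in rows, so rows that repeat a pose let the fingers close. It gives the time, the measured TCP pose, the force, the opening and the grip force at its end, in the units of the state.
- ctrl.get_state(): the state, without advancing time (a new reading comes with each control period).
- ctrl.camera(name): name is "side" or "top"; returns a dict with "frame" (400x640x3 uint8, red, green, blue), "range_z" (400x640 float32, mm along the optical axis (not along the pixel's ray), 0 where there is no reading), "fx", "fy", "cx", "cy" (pixels), "extrinsics" (4x4, takes a point from camera to world coordinates). Camera axes: x right, y down, z forward; pixel columns grow to the right and rows downward; lengths in mm; the calibration is good to about 2 mm. A picture is of the moment at which its call begins.
- ctrl.finish_job(): hands the job in; it is judged then, once.
The state is a dict: "time_s": time; "joint_pos": joint angles; "dq": joint speeds; "tau": joint torques, N m; "tcp_pos": TCP position; "eef_rot": TCP orientation; "ft_force": force on the tool from outside, world axes, zero at the start; "ft_torque": the same for the moment, N m; "finger_gap": finger opening in mm; "gripper_force": force on a finger pad.
Only numpy, scipy, OpenCV 4.12 (cv2) and the standard library are available. Lean on these libraries where they do the work, as an engineer would, in place of code of your own. Each camera call takes 0.05 s, during which the arm holds its last target. There are 200 camera calls.

### The job

Get ready to pour the steel ball into the ball bin: first push the bin's open drawer fully home until it clicks in, so that it lies under the hopper. Then lift the dished plate by its arch handle and give it about a quarter turn so that its pouring lip reaches straight in over the hopper from the drawer side, a few centimetres above the hopper walls, keeping the plate level and the ball in its middle all the way. Finish still holding the plate there, level and still, with the ball in the middle; do not pour, and leave the other things on the table where they are.

Things in the scene. Friction and masses are not known exactly. Their poses are not given: they have to be found in the camera images.
- bin: Ball bin: low plywood cabinet fixed to the table, 150 (x) x 130 (y) x 62 mm high; origin at the centre of its underside, z up. Its drawer side faces its own -x. On its top is the hopper.
- hopper (a point): Centre of the hopper on the bin's top, at the height of the wall tops (84 mm above the table), 10 mm to +x of the bin's centre; axes as the bin. The hopper is an aluminium U of 5 mm walls, 22 mm high, open towards the drawer side (-x), 60 mm wide inside, reaching from 36 mm in front of this point to 35 mm behind it, round a 34 mm square drop hole.
- bin_drawer (a joint): Opening of the bin's drawer in m: 0 = home against its stop; it starts open and slides out to the bin's -x by up to 0.09. Slides with about 1.5 N; in the last 12 mm a sprung detent adds about 3 N, most at about 9 mm; from 7 mm on it no longer resists and the drawer runs to its stop.
- drawer_face (a point): Middle of the front of the finger strip along the top of the drawer front, 50 mm above the table; moves with the drawer, axes as the bin; when home it lies 95 mm to -x of the bin's centre. The strip is 120 mm wide, 9 mm high and stands 8 mm proud of the wooden drawer front, which is 128 mm wide and reaches from 8 to 58 mm above the table.
- dish: Dished plate of turned pale wood, loose, 0.15 to 0.3 kg: round, 113 mm over its rim, 19 mm high there, with a shallow conical floor (8 degrees) that falls to the middle; a straight pouring lip 32 mm wide sticks out to its own +x, through a gap in the rim. A steel arch handle spans it along its y. Origin at the centre of its underside, which stands on the table; z up.
- dish_grip (a point): Centre of the dark wooden grip bar at the top of the arch handle, 88 mm above the plate's underside, straight over its centre; axes as the plate: x towards the lip. The bar is 12 mm wide (x), 60 mm long (y), 16 mm high, with 50 mm of free height under it above the ball; grip it from above, closing along x.
- dish_floor (a point): Lowest point of the plate's dished floor, at its centre, 6 mm above its underside.
- dish_lip (a point): Tip of the pouring lip, middle of its lower edge, 78 mm to +x of the plate's centre and 9.5 mm above its underside; axes as the plate.
- ball_center (a point): Centre of the loose steel ball, 20 mm in diameter, 33 g, which lies in the middle of the plate and rolls if the plate is tilted or jerked (it starts to climb the floor at a sideways acceleration of about 1.4 m/s2).
- wax_bar: Bystander: cream block of wax 32x60x26 mm, origin under its centre.
- small_tin: Bystander: small round metal tin, 48 mm wide, 38 mm high, origin under its centre.
- offcut: Bystander: beech block 55x80x32 mm, origin under its centre.
- pliers: Bystander: pliers with red grips, 160 mm long, lying flat, origin under their centre.
There are look-alikes about, which are no part of the job. What is shaped like the bin but orange is not meant.

How it is judged (in metres and radians):
On the way, in this order (a step that is already met when the one before it is completed fails the run):
1. the drawer is home, past its detent (value of joint bin_drawer below 0.004 m), for 0.2 s.
2. the plate is lifted clear of the table, level, with the ball in it (contact force between the fingers and dish above 1 N and angle between dish_grip's own z axis and vertical below 0.1 rad and height (world z) of dish above 0.03 m and horizontal distance between ball_center and dish_floor below 0.03 m and value of joint bin_drawer below 0.004 m), for 0.2 s.
At the end, for the whole second after the job is handed in: Drawer home within 4 mm. Fingers hold the plate still, clear of the bin, level to 0.1 rad, lip along the bin's x to 0.2 rad from the drawer side, lip tip within 27 mm (flat) of the hopper centre and 4 to 90 mm above its walls; ball within 10 mm of the plate's centre (contact force between the fingers and dish above 1 N and angle between dish_grip's own z axis and vertical below 0.1 rad and value of joint bin_drawer below 0.004 m and horizontal distance between ball_center and dish_floor below 0.01 m and z of ball_center in the frame of dish between 0.01 and 0.022 m and angle between the x axis of dish and the x axis of bin, either way round below 0.2 rad and x of dish_grip in the frame of bin below -0.03 m and horizontal distance between dish_lip and hopper below 0.027 m and z of dish_lip in the frame of hopper between 0.004 and 0.09 m and contact force between dish and bin below 0.2 N and linear speed of dish below 0.03 m/s and angular speed of dish below 0.15 rad/s); the arm keeps its last pose, push and grip.
It fails at once if the ball rolls more than 35 mm from the plate's centre (distance between ball_center and dish_floor above 0.037 m).
It fails at once if the plate is tipped by more than 0.3 rad (angle between dish_grip's own z axis and vertical above 0.3 rad).
It fails at once if another thing on the table is shifted by more than 25 mm (distance of any of wax_bar, small_tin, offcut, pliers from where it was at the start of the episode above 0.025 m).
It also fails if it takes over 64 s, if anything falls off the work surface, if the arm or the gripper's body presses on something with over 40 N, if the wrist force passes 120 N, or if a joint passes its speed limit or range.

## Working session

There is one attempt and no reset: what is moved stays moved. The work goes in short steps, Python scripts to look and compute and a shell command to move; the robot and the scene stay as the last step left them, time stands still between calls to the robot, and variables do not carry over. Pictures are saved under pics/ and viewed, at most 10 in all, crops included, and the job is handed in when it is done.

```bash
mkdir -p pics
cat > h.py <<'E'
import numpy as np, cv2
from rig import ctrl
def shot(n,f):
    c=ctrl.camera(n); cv2.imwrite(f,cv2.cvtColor(c["frame"],cv2.COLOR_RGB2BGR)); return c
def cloud(c):
    v,u=np.mgrid[0:400,0:640]; z=c["range_z"].astype(float)
    p=np.stack([(u-c["cx"])/c["fx"]*z,(v-c["cy"])/c["fy"]*z,z],-1)
    T=np.array(c["extrinsics"]); w=p@T[:3,:3].T+T[:3,3]; w[z==0]=np.nan; return w
E
python3 - <<'E'
from h import *
for n in("top","side"):
    c=shot(n,f"pics/{n}0.png"); np.save(f"{n}0.npy",cloud(c)); print(n,np.round(c["extrinsics"],3).tolist(),c["fx"])
s=ctrl.get_state(); print(s)
E
```

```text
top [[0.016, -0.982, 0.189, 337.585], [-1.0, -0.016, -0.003, -15.448], [0.006, -0.189, -0.982, 1268.254], [0.0, 0.0, 0.0, 1.0]] 427.8420548597676
side [[-0.996, -0.058, 0.069, 468.44], [-0.086, 0.41, -0.908, 1219.145], [0.024, -0.91, -0.414, 633.421], [0.0, 0.0, 0.0, 1.0]] 520.2039068063419
{'time_s': 0.1, 'joint_pos': array([-7.04630652e+01,  6.67029342e+00,  8.26307637e+01,  3.23703001e-04,
        9.07553706e+01, -2.16630430e+00]), 'dq': array([-0.00043103, -0.04200782, -0.08535639,  0.03662301, -0.05452685,
       -0.01207539]), 'tau': array([ 1.84530763e-03, -7.33663559e+01, -6.33788037e+01, -6.41184761e-05,
        5.21915397e-03,  1.80625221e-05]), 'tcp_pos': array([ 249.54857152, -627.00476607,  230.66125242]), 'eef_rot': array([[ 9.29111647e-01,  3.69799191e-01, -3.24024032e-04],
       [ 3.69799331e-01, -9.29111183e-01,  9.30037268e-04],
       [ 4.28726780e-05, -9.83932328e-04, -9.99999515e-01]]), 'ft_force': array([-0.08937257, -0.17580846, -0.32601546]), 'ft_torque': array([-0.04031463,  0.01982714,  0.02344126]), 'gripper_force': 0.0, 'finger_gap': 85.13756264618061}
```

View pics/top0.png

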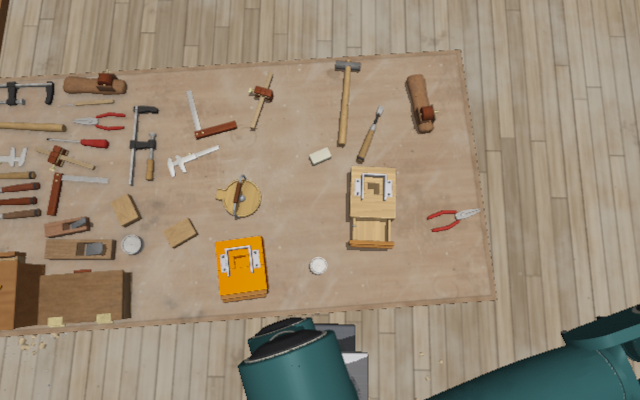

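View pics/side0.png

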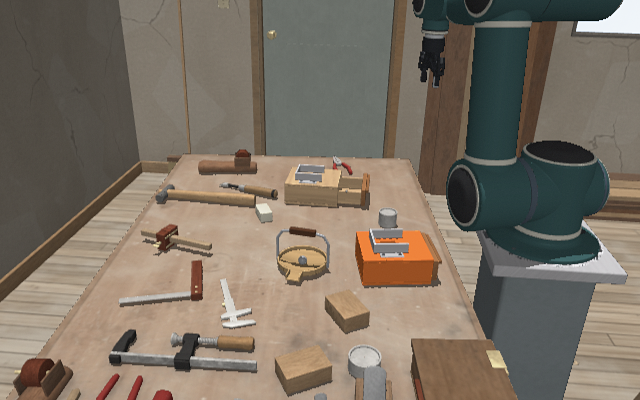

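The top view shows the plywood bin at (373,193) with its open drawer towards the robot at (371,243). The dish is at (240,198) with its lip pointing left, towards world +y. The orange look-alike is at (242,265), the tin at (318,266) and the wax at (320,156). The side view shows the arch handle's grip bar at (302,231).

Run:
```python
from h import *
w=np.load("top0.npy"); f=cv2.imread("pics/top0.png")
def reg(u0,u1,v0,v1,z0,z1,w=w):
    p=w[v0:v1,u0:u1].reshape(-1,3); return p[(p[:,2]>z0)&(p[:,2]<z1)]
def rect(p,name):
    r=cv2.minAreaRect(p[:,:2].astype(np.float32)); print(name,len(p),np.round(r[0],1),np.round(r[1],1),round(r[2],2),"z",np.round(np.percentile(p[:,2],[5,50,95]),1))
rect(reg(340,405,155,228,56,68),"bintop")
rect(reg(340,405,155,215,74,92),"hopper")
rect(reg(340,405,228,255,40,65),"drawerfront")
rect(reg(340,405,205,255,10,65),"drawer all")
rect(reg(210,270,165,225,82,105),"gripbar top")
rect(reg(210,270,165,225,13,24),"rim")
p=reg(210,270,165,225,5,30)
d=p[:,:2]; print("dish ext",p.min(0),p.max(0))
(c,r)=cv2.minEnclosingCircle(reg(224,270,165,225,13,24)[:,:2].astype(np.float32)); print("circ",c,r)
L=reg(214,223,165,225,6,30); print("lip",len(L),L.mean(0),L[L[:,1].argmax()])
for n,b in dict(tin=(305,330,255,280),wax=(305,335,145,170),pliers=(420,485,200,240),orange=(212,275,230,305),offcut=(163,200,215,250),chisel=(355,385,100,165)).items():
    rect(reg(*b,6,130),n)
s=np.load("side0.npy")
rect(reg(270,335,222,240,75,110,s),"side gripbar"); rect(reg(283,375,160,212,56,68,s),"side bintop");rect(reg(283,375,155,200,78,92,s),"side hop")
```

```text
bintop 1958 [ 603.  -168.6] [129.5 151.1] 88.68 z [57.5 61.3 65.1]
hopper 153 [ 614.7 -169.3] [69.6 75.9] 88.61 z [76.1 82.1 86.3]
drawerfront 372 [ 471.7 -165. ] [126.8  58.1] 88.34 z [43.1 55.6 61. ]
drawer all 1543 [ 503.3 -166.5] [129.7 123.3] 89.34 z [10.6 54.9 63.3]
gripbar top 129 [587.  216.7] [ 12.1 100.3] 80.91 z [84.4 93.1 98.1]
rim 398 [593.  222.2] [127.7 110.6] 46.63 z [13.3 16.4 23.4]
dish ext [507.78147921 138.08341556   5.0068983 ] [690.48294611 319.78036826  29.7860248 ]
circ (586.5257568359375, 215.683349609375) 60.04496765136719
lip 71 [595.8829359  284.75030955  14.11889364] [591.55512051 295.35452635  11.7352763 ]
tin 222 [391. -15.] [45.4 43.2] 2.47 z [30.2 34.9 39.2]
wax 238 [715.8 -16.8] [44.  59.8] 22.91 z [10.3 24.5 29.1]
pliers 327 [ 544.5 -400.6] [ 67.  185.9] 31.1 z [ 6.4  9.6 14.1]
orange 2981 [388.7 201.1] [204.7 180.8] 4.59 z [14.1 61.  79.4]
offcut 610 [484.6 390. ] [69.1 88.8] 35.08 z [14.1 30.9 35.2]
chisel 351 [ 800.1 -161.2] [ 73.5 194.2] 82.49 z [ 7.4 19.1 26.4]
side gripbar 280 [590.7 219.6] [ 17.7 111.6] 80.49 z [82.2 92.1 99.3]
side bintop 850 [ 562.  -166.9] [141. 236.] 88.55 z [57.8 65.  67.4]
side hop 203 [ 617.  -167.3] [78.7 74.8] 89.96 z [78.8 84.4 88.7]
```

Run:
```python
import cv2
f=cv2.imread("pics/top0.png")
a=cv2.resize(f[150:280,200:420],None,fx=3.6,fy=3.6,interpolation=cv2.INTER_CUBIC); cv2.imwrite("pics/crop0.png",a)
```

```text
(no output)
```

View pics/crop0.png

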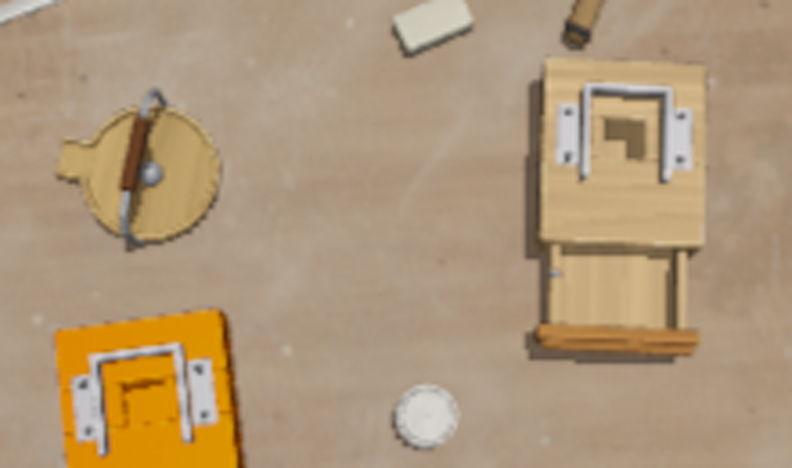

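The crop confirms these findings:
- **Bin:** centre about (603,-168), yaw about -1.4°.
- **Drawer:** strip front at x≈442, so it is about 66 mm open.
- **Dish:** bar centre about (588,218), lip yaw about 81°.

The sizes and heights match the given values. Next I go to a point in front of the drawer.

```bash
cat >> h.py <<'E'
from scipy.spatial.transform import Rotation as Ro
def to(pos,ya,label=""):
    s=ctrl.get_state(); R=s["eef_rot"]; a=np.radians(ya)
    y=np.array([np.cos(a),np.sin(a),0]); z=np.array([0,0,-1.]); D=np.stack([np.cross(y,z),y,z],1)
    d=R.T@(np.array(pos)-s["tcp_pos"]); r=np.degrees(Ro.from_matrix(R.T@D).as_rotvec())
    print(label,np.round(d/50,3).tolist(),np.round(r/6,3).tolist(),"| tcp",np.round(s["tcp_pos"],1),"t",round(s["time_s"],2),"F",np.round(s["ft_force"],1),"gap",round(s["finger_gap"],1),round(s["gripper_force"],1))
E
python3 -c "
from h import *
to((405,-163.5,200),-1.4)"
```

```text
[6.317, -7.463, 0.621] [-0.008, -0.006, -11.149] | tcp [ 249.5 -627.   230.7] t 0.1 F [-0.1 -0.2 -0.3] gap 85.1 0.0
```

```bash
python3 -m inch '[0.4,-0.5,0,0,0,-1, 1.2,-1.5,0.1,0,0,-2.3, 2,-2.4,0.2,0,0,-3.6, 2.8,-3.3,0.3,0,0,-4.9, 3.5,-4.2,0.4,0,0,-6.2, 4.2,-5,0.5,0,0,-7.5, 4.8,-5.7,0.6,0,0,-8.8, 5.3,-6.3,0.6,0,0,-10]' -1 30; python3 -c "
from h import *
to((405,-163.5,120),-1.4)"
```

```text
time_s: 0.9
tcp_pos: [369.5, -263.8, 202.3]
eef_rot: [[0.139, 0.99, -0.0], [0.99, -0.139, 0.0], [0.0, -0.0, -1.0]]
ft_force: [0.9, 0.3, -0.1]
finger_gap: -0.1
gripper_force: 0.0
 [2.085, 0.425, 1.646] [-0.003, -0.002, -1.101] | tcp [ 369.5 -263.8  202.3] t 0.9 F [ 0.9  0.3 -0.1] gap -0.1 0.0
```

```bash
python3 -m inch '[0.5,0.1,0.3,0,0,-0.3, 1.1,0.2,0.7,0,0,-0.7, 1.7,0.3,1.2,0,0,-1.1, 2.08,0.42,1.64,0,0,-1.1, 2.08,0.42,2.3,0,0,-1.1, 2.08,0.42,2.9,0,0,-1.1, 2.08,0.42,3.24,0,0,-1.1, 2.08,0.42,3.24,0,0,-1.1]'; python3 -c "
from h import *
to((480,-165.3,40),-1.4)"
```

```text
time_s: 1.7
tcp_pos: [404.0, -165.2, 38.4]
eef_rot: [[0.029, 1.0, -0.004], [1.0, -0.029, 0.002], [0.002, -0.004, -1.0]]
ft_force: [0.4, 0.1, 1.0]
finger_gap: -0.4
gripper_force: 0.0
 [0.042, 1.519, -0.037] [-0.037, -0.016, -0.048] | tcp [ 404.  -165.2   38.4] t 1.7 F [0.4 0.1 1. ] gap -0.4 0.0
```

```bash
python3 -m inch '[0,0.1,0,0,0,0, 0,0.25,0,0,0,0, 0,0.4,0,0,0,0, 0,0.6,0,0,0,0, 0,0.8,0,0,0,0, 0,1,0,0,0,0, 0,1.2,0,0,0,0, 0.03,1.4,0,0,0,0]'; python3 -c "
from h import *
to((493,-165.5,40),-1.4)"
```

```text
time_s: 2.5
tcp_pos: [476.2, -166.6, 40.8]
eef_rot: [[0.03, 1.0, -0.0], [1.0, -0.03, -0.0], [-0.0, -0.0, -1.0]]
ft_force: [-2.2, -1.2, 0.8]
finger_gap: -0.0
gripper_force: 0.9
 [0.031, 0.335, 0.015] [-0.003, 0.001, -0.05] | tcp [ 476.2 -166.6   40.8] t 2.5 F [-2.2 -1.2  0.8] gap -0.0 0.9
```

Contact force is about 2 N, as expected for the drawer sliding. I keep going gently past the detent.

```bash
python3 -m inch '[0,0.08,0,0,0,0, 0,0.16,0,0,0,0, 0,0.24,0,0,0,0, 0,0.3,0,0,0,0, 0,0.36,0,0,0,0, 0,0.36,0,0,0,0]'
python3 - <<'E'
from h import *
to((493,-165.5,40),-1.4)
c=shot("top","pics/top1.png"); w=cloud(c); np.save("top1.npy",w)
p=w[220:262,335:410].reshape(-1,3); p=p[(p[:,2]>42)&(p[:,2]<66)]; print(len(p),np.nanpercentile(p[:,0],[1,5,50,95]))
f=cv2.imread("pics/top1.png"); cv2.imwrite("pics/crop1.png",cv2.resize(f[150:270,300:440],None,fx=4,fy=4))
E
```

```text
time_s: 3.1
tcp_pos: [493.7, -167.1, 41.0]
eef_rot: [[0.03, 1.0, 0.001], [1.0, -0.03, -0.0], [-0.0, 0.001, -1.0]]
ft_force: [0.9, 0.6, -0.5]
finger_gap: -0.1
gripper_force: 0.0
 [0.031, -0.015, 0.019] [0.005, 0.001, -0.049] | tcp [ 493.7 -167.1   41. ] t 3.1 F [ 0.9  0.6 -0.5] gap -0.1 0.0
4 [516.27137111 516.34874379 518.06272008 519.35400931]
```

View pics/crop1.png

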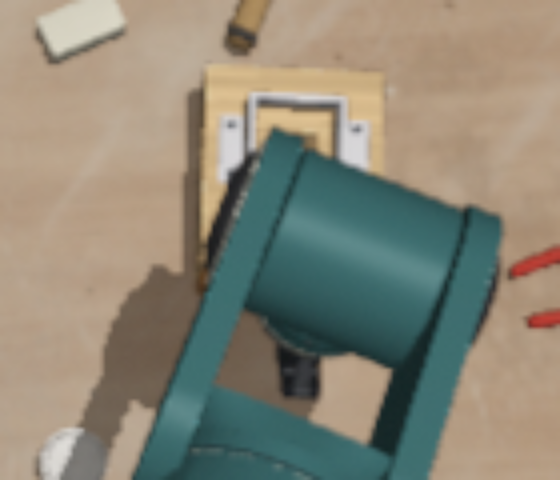

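The arm hides most of the bin in this crop, but the drawer front has gone in. The push force dropped to zero, so the drawer has passed the detent. I press a little further to feel the stop.

```bash
python3 -m inch '[0,0.04,0,0,0,0, 0,0.08,0,0,0,0, 0,0.08,0,0,0,0]'; python3 -c "
from h import *
to((493,-165.5,40),-1.4)"
```

```text
time_s: 3.45
tcp_pos: [495.6, -167.1, 40.8]
eef_rot: [[0.03, 1.0, -0.005], [1.0, -0.03, 0.0], [0.0, -0.005, -1.0]]
ft_force: [-22.2, 1.4, 11.4]
finger_gap: -0.0
gripper_force: 11.1
 [0.031, -0.053, 0.016] [-0.047, -0.002, -0.05] | tcp [ 495.6 -167.1   40.8] t 3.45 F [-22.2   1.4  11.4] gap -0.0 11.1
```

It hit a firm stop at 22 N, so the drawer is home. I back off and rise.

```bash
python3 -m inch '[0,-0.3,0,0,0,0, 0,-0.8,0,0,0,0, 0,-0.9,-0.8,0,0,0, 0,-0.9,-1.7,0,0,0, 0,-0.9,-2.6,0,0,0, 0,-0.9,-3.2,0,0,0, 0,-0.9,-3.2,0,0,0]' 1; python3 -c "
from h import *
to((588,218,200),80.9)"
```

```text
time_s: 4.15
tcp_pos: [453.8, -166.4, 205.9]
eef_rot: [[0.03, 1.0, 0.007], [1.0, -0.03, -0.003], [-0.003, 0.007, -1.0]]
ft_force: [-0.5, -0.7, -0.4]
finger_gap: 85.5
gripper_force: 0.0
 [7.765, 2.454, 0.114] [0.035, 0.068, -13.767] | tcp [ 453.8 -166.4  205.9] t 4.15 F [-0.5 -0.7 -0.4] gap 85.5 0.0
```

```bash
python3 -m inch '[0.4,0.1,0,0,0,-1, 1.2,0.4,0,0,0,-2.3, 2.1,0.7,0,0,0,-3.6, 3,1,0.05,0,0,-4.9, 3.9,1.3,0.05,0,0,-6.2, 4.8,1.6,0.1,0,0,-7.5, 5.6,1.8,0.1,0,0,-8.8, 6.2,2,0.1,0,0,-10]' 0.4; python3 -c "
from h import *
to((588,218,190),80.9)"
```

```text
time_s: 4.95
tcp_pos: [561.6, 143.6, 194.9]
eef_rot: [[-0.854, 0.52, -0.001], [0.52, 0.854, 0.0], [0.001, -0.0, -1.0]]
ft_force: [-0.2, -0.5, 0.8]
finger_gap: 60.0
gripper_force: 0.0
 [0.322, 1.545, 0.098] [-0.002, -0.006, -3.701] | tcp [561.6 143.6 194.9] t 4.95 F [-0.2 -0.5  0.8] gap 60.0 0.0
```

```bash
python3 -m inch '[0.1,0.3,0,0,0,-1, 0.2,0.8,0.05,0,0,-2.3, 0.32,1.3,0.1,0,0,-3.5, 0.33,1.54,0.1,0,0,-3.7, 0.33,1.54,0.1,0,0,-3.7, 0.33,1.54,0.1,0,0,-3.7]'
python3 - <<'E'
from h import *
to((588.5,218,69),80.9)
c=shot("side","pics/side1.png"); w=cloud(c)
f=cv2.imread("pics/side1.png"); cv2.imwrite("pics/crop2.png",cv2.resize(f[130:300,230:430],None,fx=3.4,fy=3.4))
p=w[222:240,270:335].reshape(-1,3); p=p[(p[:,2]>80)&(p[:,2]<110)]; print(len(p),cv2.minAreaRect(p[:,:2].astype(np.float32)))
E
```

```text
time_s: 5.55
tcp_pos: [587.8, 214.7, 190.6]
eef_rot: [[-0.986, 0.168, -0.0], [0.168, 0.986, -0.0], [0.0, -0.0, -1.0]]
ft_force: [-0.1, 0.1, 0.6]
finger_gap: 59.6
gripper_force: 0.0
 [-0.003, 0.068, 2.431] [-0.004, -0.004, -0.092] | tcp [587.8 214.7 190.6] t 5.55 F [-0.1  0.1  0.6] gap 59.6 0.0
273 ((589.0941162109375, 218.10922241210938), (15.187032699584961, 107.10403442382812), 82.28245544433594)
```

View pics/crop2.png

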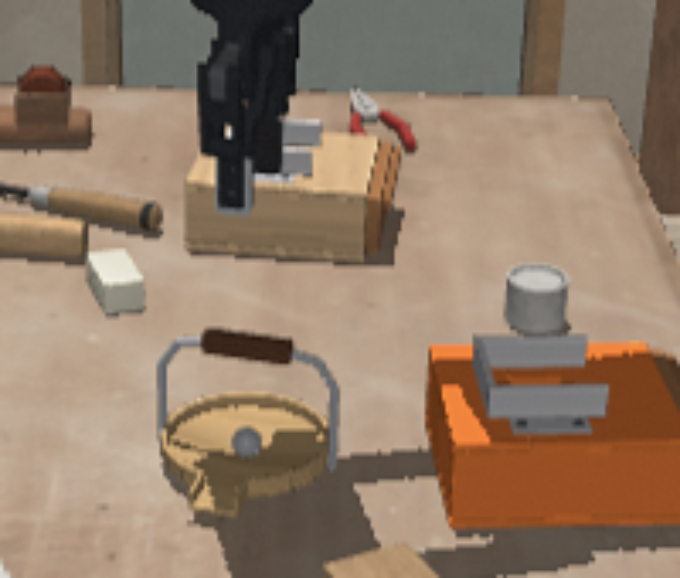

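The crop shows the drawer closed at crop (383,200), and the fingers in line with the bar at crop (247,346), with the ball centred. I go down.

```bash
python3 -m inch '[0,0.07,0.4,0,0,-0.05, 0,0.07,0.9,0,0,-0.05, 0,0.07,1.4,0,0,-0.05, 0,0.07,1.8,0,0,-0.05, 0,0.07,2.1,0,0,-0.05, 0,0.07,2.3,0,0,-0.05, 0,0.07,2.42,0,0,-0.05, 0,0.07,2.42,0,0,-0.05]'; python3 -c "
from h import *
to((588.5,218,69),80.9)"
```

```text
time_s: 6.4
tcp_pos: [588.5, 218.5, 69.7]
eef_rot: [[-0.987, 0.16, -0.0], [0.16, 0.987, -0.0], [0.0, -0.0, -1.0]]
ft_force: [0.0, -0.2, 0.2]
finger_gap: 59.7
gripper_force: 0.0
 [-0.003, -0.01, 0.013] [-0.002, -0.003, -0.021] | tcp [588.5 218.5  69.7] t 6.4 F [ 0.  -0.2  0.2] gap 59.7 0.0
```

```bash
python3 -m inch '[0,0,0,0,0,0,0,0,0,0,0,0,0,0,0,0,0,0,0,0,0,0,0,0]' -0.6 20; python3 -m inch '[0,0,0,0,0,0,0,0,0,0,0,0,0,0,0,0,0,0,0,0,0,0,0,0]' -0.72 20;python3 -m inch '[0,0,0,0,0,0,0,0,0,0,0,0,0,0,0,0,0,0,0,0,0,0,0,0]' -1 50; python3 -c "
from h import *
to((588.5,218,69),80.9)"
```

```text
time_s: 6.8
tcp_pos: [588.7, 218.8, 70.3]
eef_rot: [[-0.987, 0.16, 0.001], [0.16, 0.987, 0.0], [-0.0, 0.0, -1.0]]
ft_force: [-0.9, -0.0, 0.2]
finger_gap: 16.6
gripper_force: 0.0
time_s: 7.2
tcp_pos: [588.5, 218.9, 70.0]
eef_rot: [[-0.987, 0.16, 0.0], [0.16, 0.987, 0.0], [-0.0, 0.0, -1.0]]
ft_force: [0.8, 1.1, 0.1]
finger_gap: 12.0
gripper_force: 1.2
time_s: 7.6
tcp_pos: [588.6, 218.9, 70.1]
eef_rot: [[-0.987, 0.16, 0.0], [0.16, 0.987, 0.0], [-0.0, 0.0, -1.0]]
ft_force: [0.3, 2.1, 2.8]
finger_gap: 11.0
gripper_force: 49.3
 [-0.001, -0.017, 0.021] [0.002, 0.002, -0.016] | tcp [588.6 218.9  70.1] t 7.6 F [0.3 2.1 2.8] gap 11.0 49.3
```

Gripped at the bar width. I lift smoothly.

```bash
python3 -m inch '[0,0,-0.03,0,0,0, 0,0,-0.1,0,0,0, 0,0,-0.2,0,0,0, 0,0,-0.32,0,0,0, 0,0,-0.44,0,0,0, 0,0,-0.56,0,0,0, 0,0,-0.68,0,0,0, 0,0,-0.8,0,0,0]'; python3 -m inch '[0,0,-0.12,0,0,0, 0,0,-0.26,0,0,0, 0,0,-0.42,0,0,0, 0,0,-0.6,0,0,0, 0,0,-0.8,0,0,0, 0,0,-1,0,0,0, 0,0,-1.2,0,0,0, 0,0,-1.35,0,0,0]';  python3 -m inch '[0,0,-0.1,0,0,0, 0,0,-0.15,0,0,0, 0,0,-0.18,0,0,0,0,0,-0.18,0,0,0]'
python3 - <<'E'
from h import *
to((536,-166.5,185),-1.4)
c=shot("side","pics/side2.png"); w=cloud(c)
f=cv2.imread("pics/side2.png"); cv2.imwrite("pics/crop3.png",cv2.resize(f[100:300,230:430],None,fx=3,fy=3))
E
```

```text
time_s: 8.4
tcp_pos: [588.5, 218.8, 110.5]
eef_rot: [[-0.987, 0.16, 0.0], [0.16, 0.987, 0.0], [-0.0, 0.0, -1.0]]
ft_force: [0.4, 0.8, -1.9]
finger_gap: 10.9
gripper_force: 48.7
time_s: 9.2
tcp_pos: [588.7, 218.8, 178.6]
eef_rot: [[-0.987, 0.16, 0.001], [0.16, 0.987, 0.0], [-0.001, 0.0, -1.0]]
ft_force: [0.4, -0.6, -2.5]
finger_gap: 11.4
gripper_force: 48.7
time_s: 9.6
tcp_pos: [588.5, 218.7, 186.2]
eef_rot: [[-0.987, 0.16, -0.0], [0.16, 0.987, -0.0], [0.0, -0.0, -1.0]]
ft_force: [-0.1, 0.1, -2.3]
finger_gap: 11.3
gripper_force: 48.7
 [-0.196, -7.774, 0.025] [-0.002, -0.001, 13.7] | tcp [588.5 218.7 186.2] t 9.6 F [-0.1  0.1 -2.3] gap 11.3 48.7
```

View pics/crop3.png

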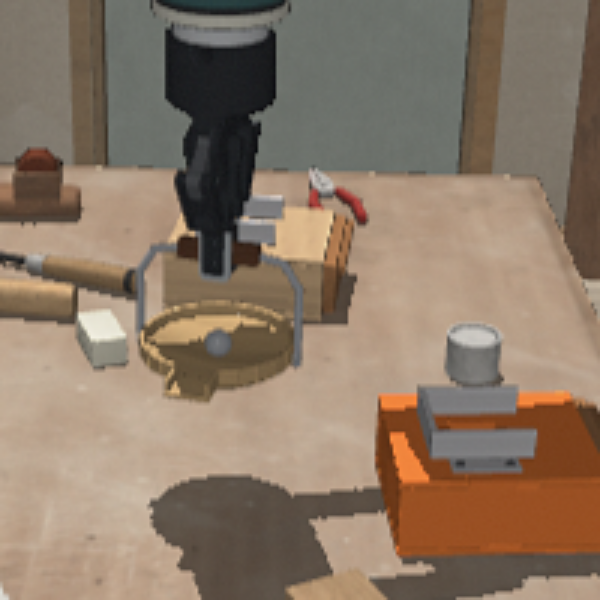

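The dish is up and level, with the ball in the middle at crop (219,343). Now I turn it in place.

```bash
python3 -m inch '[0,0,0,0,0,0.15, 0,0,0,0,0,0.5, 0,0,0,0,0,1, 0,0,0,0,0,1.6, 0,0,0,0,0,2.3, 0,0,0,0,0,3, 0,0,0,0,0,3.7, 0,0,0,0,0,4.4]'; python3 -m inch '[0,0,0,0,0,0.7, 0,0,0,0,0,1.4, 0,0,0,0,0,2.1, 0,0,0,0,0,2.8, 0,0,0,0,0,3.5, 0,0,0,0,0,4.2, 0,0,0,0,0,4.9, 0,0,0,0,0,5.6]';  python3 -m inch '[0,0,0,0,0,0.7, 0,0,0,0,0,1.4, 0,0,0,0,0,2.1, 0,0,0,0,0,2.7, 0,0,0,0,0,3.2, 0,0,0,0,0,3.5, 0,0,0,0,0,3.7, 0,0,0,0,0,3.7]'; python3 -c "
from h import *
to((536,-166.5,185),-1.4)"
```

```text
time_s: 10.45
tcp_pos: [588.4, 218.7, 186.1]
eef_rot: [[-0.811, 0.585, -0.0], [0.585, 0.811, -0.0], [0.0, -0.0, -1.0]]
ft_force: [0.4, 0.2, -3.0]
finger_gap: 11.0
gripper_force: 48.7
time_s: 11.25
tcp_pos: [588.4, 218.7, 186.1]
eef_rot: [[-0.352, 0.936, -0.0], [0.936, 0.352, -0.0], [0.0, -0.0, -1.0]]
ft_force: [0.5, -0.2, -2.4]
finger_gap: 11.2
gripper_force: 48.7
time_s: 12.05
tcp_pos: [588.5, 218.7, 186.2]
eef_rot: [[0.025, 1.0, -0.0], [1.0, -0.025, -0.0], [-0.0, -0.0, -1.0]]
ft_force: [0.1, 0.1, -1.6]
finger_gap: 11.2
gripper_force: 48.7
 [-7.729, -0.856, 0.025] [-0.003, 0.001, -0.005] | tcp [588.5 218.7 186.2] t 12.05 F [ 0.1  0.1 -1.6] gap 11.2 48.7
```

```bash
python3 -m inch '[-0.03,0,0,0,0,0, -0.1,-0.01,0,0,0,0, -0.2,-0.02,0,0,0,0, -0.34,-0.04,0,0,0,0, -0.52,-0.06,0,0,0,0, -0.74,-0.08,0,0,0,0, -1,-0.11,0,0,0,0, -1.26,-0.14,0,0,0,0]'; python3 -m inch '[-0.26,-0.03,0,0,0,0, -0.52,-0.06,0,0,0,0, -0.78,-0.09,0,0,0,0, -1.04,-0.12,0,0,0,0, -1.3,-0.14,0,0,0,0, -1.56,-0.17,0,0,0,0, -1.82,-0.2,0,0,0,0, -2.08,-0.23,0,0,0,0]'; python3 -m inch '[-0.26,-0.03,0,0,0,0, -0.52,-0.06,0,0,0,0, -0.78,-0.09,0,0,0,0, -1.04,-0.12,0,0,0,0, -1.3,-0.14,0,0,0,0, -1.56,-0.17,0,0,0,0, -1.82,-0.2,0,0,0,0, -2.08,-0.23,0,0,0,0]'; python3 -m inch '[-0.26,-0.03,0,0,0,0, -0.52,-0.06,0,0,0,0, -0.78,-0.09,0,0,0,0, -1.04,-0.12,0,0,0,0, -1.3,-0.14,0,0,0,0, -1.54,-0.17,0,0,0,0, -1.75,-0.19,0,0,0,0, -1.93,-0.21,0,0,0,0]'; python3 -m inch '[-0.14,-0.02,0,0,0,0, -0.24,-0.03,0,0,0,0, -0.31,-0.03,0,0,0,0, -0.36,-0.04,0,0,0,0, -0.38,-0.04,0,0,0,0, -0.38,-0.04,0,0,0,0]'
python3 - <<'E'
from h import *
to((536,-166.5,185),-1.4)
c=shot("side","pics/side3.png"); np.save("side3.npy",cloud(c)); t=shot("top","pics/top3.png"); np.save("top3.npy",cloud(t))
a=cv2.imread("pics/side3.png")[80:240,250:410]; b=cv2.imread("pics/top3.png")[130:290,300:460]
cv2.imwrite("pics/crop4.png",cv2.resize(np.hstack([a,b]),None,fx=2.5,fy=2.5,interpolation=cv2.INTER_CUBIC))
E
```

```text
time_s: 12.85
tcp_pos: [579.8, 154.6, 186.5]
eef_rot: [[0.025, 1.0, 0.0], [1.0, -0.025, -0.0], [-0.0, 0.0, -1.0]]
ft_force: [-0.0, 0.5, -2.5]
finger_gap: 11.2
gripper_force: 48.7
time_s: 13.65
tcp_pos: [565.8, 51.2, 186.4]
eef_rot: [[0.024, 1.0, -0.0], [1.0, -0.024, -0.0], [-0.0, -0.0, -1.0]]
ft_force: [-0.0, 0.7, -2.2]
finger_gap: 11.2
gripper_force: 48.7
time_s: 14.45
tcp_pos: [551.7, -52.5, 186.4]
eef_rot: [[0.024, 1.0, -0.0], [1.0, -0.024, 0.0], [0.0, -0.0, -1.0]]
ft_force: [-0.6, -0.4, -2.7]
finger_gap: 11.3
gripper_force: 48.7
time_s: 15.25
tcp_pos: [538.9, -148.6, 186.4]
eef_rot: [[0.025, 1.0, -0.0], [1.0, -0.025, 0.0], [0.0, -0.0, -1.0]]
ft_force: [-0.1, -0.0, -1.6]
finger_gap: 11.3
gripper_force: 48.7
time_s: 15.85
tcp_pos: [536.6, -166.5, 186.4]
eef_rot: [[0.024, 1.0, 0.0], [1.0, -0.024, 0.0], [0.0, 0.0, -1.0]]
ft_force: [-0.2, 1.2, -2.2]
finger_gap: 11.0
gripper_force: 48.7
 [0.0, -0.013, 0.028] [0.0, -0.0, 0.001] | tcp [ 536.6 -166.5  186.4] t 15.85 F [-0.2  1.2 -2.2] gap 11.0 48.7
```

View pics/crop4.png

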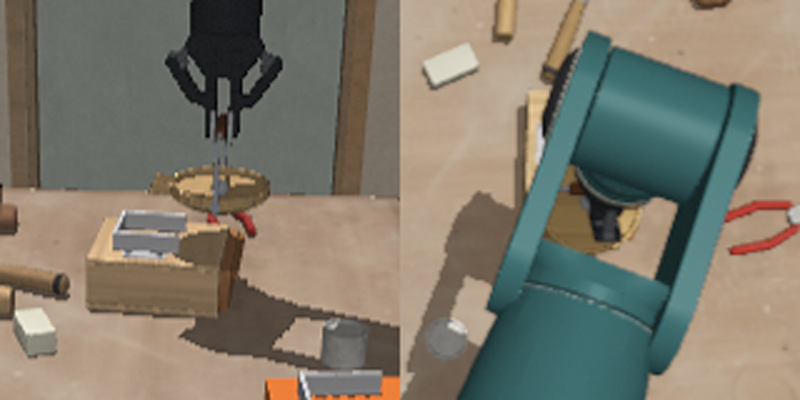

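The side view shows the dish level at crop (220,187), with the ball in its middle, the lip pointing over the hopper and the drawer closed. I check the lip tip and the hopper in the same cloud.

Run:
```python
from h import *
w=np.load("side3.npy"); f=cv2.imread("pics/side3.png")
p=w[140:172,300:365].reshape(-1,3)
ok=np.isfinite(p[:,0])&(p[:,2]>112)&(p[:,2]<142)&(abs(p[:,1]+168)<70)&(p[:,0]>440)&(p[:,0]<660); p=p[ok]
print("dish",len(p),p.min(0),p.max(0)); L=p[p[:,0]>598]; print("lip",len(L),L.mean(0),L.max(0),L.min(0))
B=p[p[:,0]<595]; print("circ",cv2.minEnclosingCircle(B[:,:2].astype(np.float32)), "tilt plane rim z by x", [round(float(np.percentile(B[(B[:,0]>a)&(B[:,0]<a+25)][:,2],95)),1) for a in (480,505,530,555)])
h=w[155:195,290:350].reshape(-1,3); h=h[(h[:,2]>78)&(h[:,2]<92)&(h[:,0]>560)&(h[:,0]<670)]
print("hopper",len(h),h.min(0),h.max(0),cv2.minAreaRect(h[:,:2].astype(np.float32)))
b=cv2.cvtColor(f,cv2.COLOR_BGR2HSV)
```

```text
dish 579 [ 481.62760477 -226.55302441  120.73024386] [ 614.21983078 -104.01794     141.99185774]
lip 37 [ 606.3253443  -165.49356011  136.34468879] [ 614.21983078 -145.39354352  141.75489797] [ 599.26605369 -187.24442878  129.85898913]
circ ((539.4342041015625, -165.5476837158203), 61.5324592590332) tilt plane rim z by x [141.7, 140.5, 141.4, 140.2]
hopper 212 [ 579.25144323 -210.53328535   78.10068208] [ 654.48145178 -128.85376417   90.06571831] ((616.8768920898438, -169.6908416748047), (75.22618865966797, 81.66777801513672), 0.017913242802023888)
```

The lip tip is at about (614,-166), within about 4 mm of the hopper centre, some 42 mm above the walls and level. I let it settle, then hand in.

```bash
python3 -m inch '[0,0,0,0,0,0,0,0,0,0,0,0,0,0,0,0,0,0,0,0,0,0,0,0,0,0,0,0,0,0,0,0,0,0,0,0,0,0,0,0,0,0,0,0,0,0,0,0]'; python3 -m inch '[0,0,0,0,0,0,0,0,0,0,0,0,0,0,0,0,0,0,0,0,0,0,0,0,0,0,0,0,0,0,0,0,0,0,0,0,0,0,0,0,0,0,0,0,0,0,0,0]'; python3 -c "
from h import *
print(ctrl.finish_job())"
```

```text
time_s: 16.75
tcp_pos: [536.6, -166.6, 186.4]
eef_rot: [[0.024, 1.0, -0.0], [1.0, -0.024, 0.0], [0.0, -0.0, -1.0]]
ft_force: [-0.3, 0.2, -2.2]
finger_gap: 11.2
gripper_force: 48.7
time_s: 17.55
tcp_pos: [536.6, -166.6, 186.4]
eef_rot: [[0.024, 1.0, 0.0], [1.0, -0.024, 0.0], [0.0, 0.0, -1.0]]
ft_force: [0.0, 0.2, -1.7]
finger_gap: 11.0
gripper_force: 48.7
the job is handed in; nothing more can be done
None
```

I handed the job in at about 17.6 s, no verdict shown: the drawer is home, and the plate is held level and still with the ball in its middle and the lip tip within about 4 mm of the hopper centre, about 42 mm above its walls.

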